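Feel for the release groove of a balance cover

ROBOT

A 7-joint arm with a two-finger parallel gripper is mounted at the origin on the work surface. World frame = base frame: x ahead of the robot, y to its left, z up, the work surface at z = 0. Lengths are in m, angles in rad, forces in N, time in s.
With the tool pointing down it reaches from about 0.4 to 0.9 m from the base axis. Payload 5.5 kg.
Tool frame: the origin (TCP) lies midway between the tips of the shut fingers; the grasp point (between the pads) lies 19 mm behind it (ctrl.pinch_z is the z of the grasp point in the tool frame, in m); z points along the fingers, y is the direction in which the jaws open and shut (so a half turn about z gives the same grasp; the last joint's range is limited). The gripper opens to 92 mm and grips with 3 to 60 N. Pads are 19 mm wide; open, the fingers measure 130 mm over their backs; the gripper's body (75 mm by 190 mm) begins 47 mm behind the grasp point.
Start: joints at [1.429, 0.501, -0.427, 1.55, 0.221, 1.138, -0.21], TCP at [0.256, -0.597, 0.227] pointing down, gripper open.
Joint ranges: [-2.88, 2.88], [-0.31, 2.03], [-1.54, 1.56], [0.2, 2.42], [-1.41, 4.55], [0.19, 2.02], [-2.57, 2.57]. Speed limits (rad/s): [2.57, 2.57, 3.14, 3.14, 3.14, 3.14, 3.14].

INTERFACE

Orientations are given as [roll, pitch, yaw] about the fixed x, y, z axes, in that order (R = Rz(yaw) Ry(pitch) Rx(roll)).
In Python, from cell import sense, snapshot, close_job, ctrl gives the robot as it stands.
- The arm moves only by the shell command python3 -m creep 'ROWS' [OPENING] [FORCE]. ROWS is JSON, a list of rows, each an object of numbers: "dx", "dy", "dz": the shift along the tool's x, y, z in mm; "wx", "wy", "wz": the turn, a rotation vector about the tool's x, y, z in degrees. A call has 1 to 8 rows; each row is the pose to reach, as a shift and turn from the pose commanded when the call began, along the tool's axes at that moment; what a row does not reach only later rows make up. A row lasts 1/8 s, in which the tool goes at most 62.5 mm and 10.7 degrees, less where a joint would pass 70% of its speed; a pose out of reach is approached as far as the arm can. A call with a gripper value outside its range is refused whole. OPENING is the opening, from -1 (shut) to 1 (fully open), set as the call begins (- or left out, the last holds). The fingers move at their own pace and stop on an object; FORCE is the grip in N (left out, the last holds). Time passes only in rows, so rows that repeat a pose let the fingers close. It gives the time, the measured TCP pose, the force and the opening at its end, in the units of the state.
- sense(): the state, without advancing time (a new reading comes with each control period).
- snapshot(name): name is "scene" or "top" or "wrist"; returns a dict with "pixels" (384x512x3 uint8, red, green, blue), "fx", "fy", "cx", "cy" (pixels), "k1" (the pictures are not rectified: a ray, as slopes to the right and down, at radius r is drawn at 1 + k1 r^2 times it, then the intrinsics apply), "R" (3x3) and "t" (3): a world point X has camera coordinates R X + t. Camera axes: x right, y down, z forward; pixel columns grow to the right and rows downward; lengths in m; the calibration is good to about 2 mm. A picture is of the moment at which its call begins. There is no depth.
- close_job(): hands the job in, once; it reports no verdict.
The state is a dict: "clock": time; "joint_pos": joint angles; "qd": joint speeds; "effort": joint torques, N m; "ee_pos": TCP position; "orientation": TCP orientation; "ft_force": force on the tool from outside, world axes, zero at the start; "ft_torque": the same for the moment, N m; "gripper_width": opening from 0.0 (shut) to 1.0 (fully open).
Only numpy, scipy, OpenCV 4.12 (cv2) and the standard library are available. Lean on these libraries where they do the work, as an engineer would, in place of code of your own. Each camera call takes 0.05 s, during which the arm holds its last target. There are 200 camera calls.

TASK

Unlatch the clear cover of the bench balance: set a fingertip on the left end of its front lip (left as seen from the robot) and slide it to the right along the top of the lip, without pressing hard, until you feel the hidden groove; then press the release key inside the groove fully down, so that the cover comes ajar and stays so. Do not lift or push the cover itself, leave everything else on the bench where it stands, and finish with the robot clear of everything.

Things in the scene. Friction and masses are not known exactly. Their poses are not given: they have to be found in the camera images.
- balance: White bench balance, fixed, 270 mm deep (x), 360 mm wide (y); place and yaw vary. Origin at bench level below the middle of its front lip; x points to its rear, y along the lip to its left end as seen from the robot, z up. Lip: straight, rigid, level grey bar, y -180 to +180, x -15 to +15 mm, top 60 mm above the bench. Behind it a deck 46 mm above the bench, then the cover from x = 55 mm on.
- lip_left (a point): Point on the top of the lip, mid-depth, 25 mm from its left (+y) end: begin here. One square-edged groove, 46 mm long along y, open above, cuts right through the lip from front to rear; its middle lies anywhere from y = -50 to +50 mm on the balance and is not told. Shut fingers pointing down fit into it.
- lip_right (a point): Point on the top of the lip, mid-depth, 25 mm from its right (-y) end, 60 mm above the bench.
- release_key (a joint): How far the key is down, m: 0 up, 0.008 fully down. The key is the flat grey plate that forms the floor of the groove (46 mm along y, 28 mm along x), its top 10 mm below the top of the lip when up; about 4 to 6 N push it straight down 8 mm to a stop, and it stays down when let go.
- cover (a joint): Opening angle of the cover, rad: 0 shut, about 0.088 ajar. It is linked to the key and rises as the key goes down.
- cover_front (a point): Clear low cover of the balance, 190 by 340 mm, its top 86 mm above the bench when shut, its front edge 55 mm behind the middle of the lip; hinged at the rear. Ajar, its front edge stands 17 mm higher. This point: middle of its front top edge. Not to be pushed or lifted.
- weighing_jar: Small stoppered glass jar, diameter 40, height 45 mm, in front of the lip; upright; origin at the centre of its underside. Bystander, loose: leave alone.
- weight: Steel calibration weight with a knob, diameter 26, height 36 mm, in front of the lip; upright; origin at the centre of its underside. Bystander, loose: leave alone.
- dish: Shallow aluminium sample dish, diameter 70, height 14 mm, in front of the lip; upright; origin at the centre of its underside. Bystander, loose: leave alone.
- spoon: Steel spoon 170 mm long lying to the right of the balance; origin at the middle of its underside. Bystander, loose: leave alone.
- reagent_bottle: Amber glass bottle, diameter 56, height 115 mm, to the left of the balance; upright; origin at the centre of its underside. Bystander, loose: leave alone.
- mouse: Black computer mouse, 100 by 60 mm, 32 mm high, near the right front; upright; origin at the centre of its underside. Bystander, loose: leave alone.
- beaker: Glass beaker, diameter 64, height 75 mm, on the left; upright; origin at the centre of its underside. Bystander, loose: leave alone.

How it is judged:
By the outcome, as a careful person would: the job done as asked, in the order asked, and still so for the second after the job is handed in, with the robot touching nothing.
It also fails if it takes over 61 s, if anything falls off the work surface, if the arm or the gripper's body presses on something with over 40 N, if the wrist force passes 120 N, or if a joint passes its speed limit or range.

## Working session

There is one attempt and no reset: what is moved stays moved. The work goes in short steps, Python scripts to look and compute and a shell command to move; the robot and the scene stay as the last step left them, time stands still between calls to the robot, and variables do not carry over. Pictures are saved under pics/ and viewed, about 8 in all and at most 12, crops included, and the job is handed in when it is done.

```bash
mkdir -p pics; ls; python3 - <<'E'
from cell import sense, snapshot, ctrl
import cv2
s=sense();print({k:s[k] for k in('clock','ee_pos','orientation','ft_force','gripper_width')})
for n in('top','scene'):
    d=snapshot(n);cv2.imwrite(f'pics/{n}0.png',d['pixels'][:,:,::-1]);print(n,d['fx'],d['fy'],d['cx'],d['cy'],d['k1'],d['R'],d['t'])
E
```

```text
pics
{'clock': 0.0, 'ee_pos': array([ 0.25568618, -0.59682655,  0.22566206]), 'orientation': array([-3.13962085e+00, -6.63801559e-05,  4.04901899e-01]), 'ft_force': array([0.82500058, 0.09515779, 0.13219034]), 'gripper_width': 1.0001262760048133}
top 379.09666996710524 379.09666996710524 253.79165945162987 188.74584702694912 -0.07947173113932328 [[-0.01071351 -0.99992248  0.0063454 ]
 [-0.98727856  0.00957087 -0.15871184]
 [ 0.15863881 -0.00796504 -0.98730456]] [0.05145288 0.5780753  1.24672153]
scene 499.32448481184747 499.32448481184747 254.84132260184754 198.95027498371846 -0.1857586566091469 [[ 0.88118627  0.47244622 -0.01747374]
 [ 0.29887356 -0.58532236 -0.75370573]
 [-0.36631319  0.6589327  -0.65697971]] [-0.52178453 -0.0585161   1.81547097]
```

View pics/top0.png

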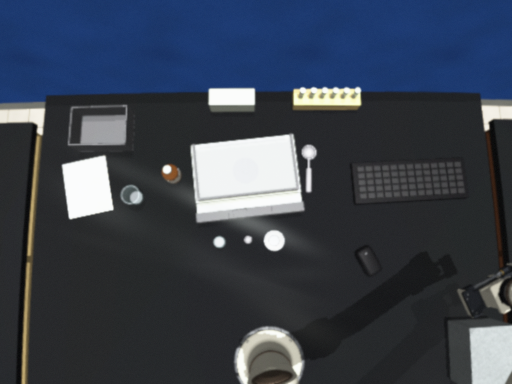

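View pics/scene0.png

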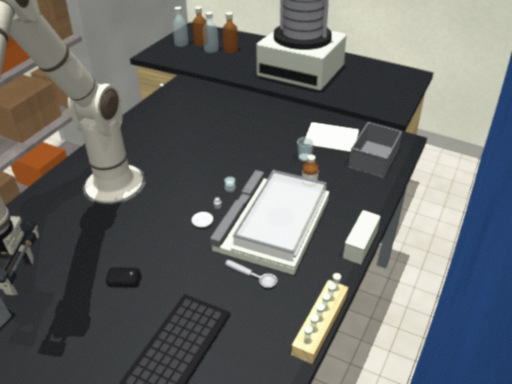

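The top view shows the balance, with its lip from about (196,215) on the left to (303,208) on the right. The jar, weight and dish stand in front at (219,242), (248,240) and (274,240). I'll enlarge the lip.

```bash
python3 - <<'E'
import cv2,numpy as np
a=cv2.imread('pics/top0.png')[185:255,185:315]; b=cv2.imread('pics/scene0.png')[160:255,185:315]
f=lambda i:cv2.resize(i,None,fx=6,fy=6 if i is a else 3,interpolation=cv2.INTER_CUBIC)
a=cv2.resize(a,(780,420//1),interpolation=cv2.INTER_CUBIC)
cv2.imwrite('pics/crop0.png',a)
E
```

```text
(no output)
```

View pics/crop0.png

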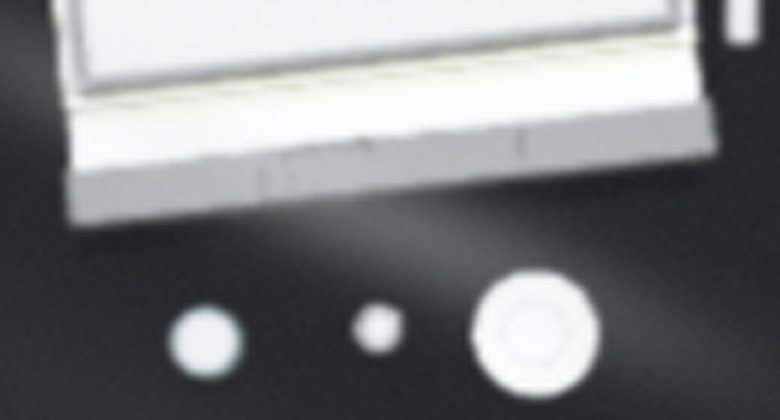

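The crop shows the grey lip with these corners: (65,170), (72,226), (718,155) and (708,100). Faint lines at 262 and 520 may be decoys. A slightly offset segment at about 280–365 may be the groove, which I'll confirm by touch.

```bash
cat > h.py <<'E'
import numpy as np, cv2
from cell import sense, snapshot
from scipy.spatial.transform import Rotation as Ro
def ray(d,uv,z):
    K=np.array([[d['fx'],0,d['cx']],[0,d['fy'],d['cy']],[0,0,1]])
    n=cv2.undistortPoints(np.array([[uv]],float),K,np.array([d['k1'],0,0,0,0.]))[0,0]
    R=np.array(d['R']);C=-R.T@d['t'];v=R.T@np.array([*n,1]);return C+v*(z-C[2])/v[2]
def pose():
    s=sense();return np.array(s['ee_pos']),Ro.from_euler('xyz',s['orientation']).as_matrix(),s
def go(target,yaw=None):
    p,R,s=pose();print('tool-shift mm',np.round(R.T@(np.array(target)-p)*1000,1),'clock',s['clock'],'pos',p,'rpy',s['orientation'],'f',s['ft_force'])
E
python3 - <<'E'
from h import *
d=snapshot('top');print('C',-np.array(d['R']).T@d['t'])
P=[]
for n,u,z in[('FL',(65,170),.06),('NL',(72,226),.06),('NR',(718,155),.06),('FR',(708,100),.06)]:
    p=ray(d,(185+(u[0]+.5)/6-.5,185+(u[1]+.5)/6-.5),z);P.append(p);print(n,p)
P=np.array(P);print(np.linalg.norm(P[0]-P[3]),np.linalg.norm(P[1]-P[2]),np.linalg.norm(P[0]-P[1]),np.linalg.norm(P[2]-P[3]))
ey=P[0]+P[1]-P[2]-P[3];ey/=np.linalg.norm(ey);ex=np.array([ey[1],-ey[0],0]);o=P.mean(0)
print('yaw',np.arctan2(-ey[0],ey[1]),'o',o,'left',o+.155*ey,'right',o-.155*ey,'ey',ey,'ex',ex)
for x in(262,280,365,520):
    p=ray(d,(185+x/6,185+(165-(x-300)*.105)/6),.06);print(x,(p-o)@ey,(p-o)@ex)
for n,u,z in[('jar',(206,343),.045),('wt',(380,328),.036),('dish',(536,333),.014)]:
    p=ray(d,(185+u[0]/6,185+u[1]/6),z);print(n,p,(p-o)@ex,(p-o)@ey)
E
```

```text
C [0.37349418 0.05584639 1.32231475]
FL [0.49639024 0.24165023 0.06      ]
NL [0.46516647 0.23738387 0.06      ]
NR [ 0.5011509  -0.12259547  0.06      ]
FR [ 0.53215096 -0.11792884  0.06      ]
0.3613529284341498 0.3617734138173397 0.03151389899827378 0.03134933771142707
yaw 0.09937874868171927 o [0.49871464 0.05962745 0.06      ] left [0.48333628 0.21386268 0.06      ] right [ 0.51409301 -0.09460778  0.06      ] ey [-0.09921525  0.99506599  0.        ] ex [0.99506599 0.09921525 0.        ]
262 0.07087019110440027 0.002890700145555803
280 0.06080375119262268 0.002852066035058649
365 0.01324625980350276 0.0026596312410137623
520 -0.07365091783584533 0.0022659068562254137
jar [0.3990056  0.16265404 0.045     ] -0.08899527003299873 0.11241091815874173
wt [0.40663236 0.0657168  0.036     ] -0.09102379429538218 0.015195271779719636
dish [ 0.40338148 -0.02318599  0.014     ] -0.10307915048044647 -0.07294633554102675
```

The measured lip is 361 × 31 mm, which matches the stated size. I'll shut the fingers and put the jaws along the lip, which keeps the gripper body off the cover.

```bash
python3 - <<'E'
from h import *
go([.46,-.22,.2])
E
```

```text
tool-shift mm [ 336.2 -266.    26.3] clock 0.15 pos [ 0.2557262  -0.59698571  0.22588594] rpy [-3.14004469e+00 -3.70212504e-05  4.04832128e-01] f [-0.13276482 -0.15274891 -0.05708281]
```

```bash
python3 -m creep '[{"dx":336,"dy":-266,"dz":0,"wz":8.75},{"dx":336,"dy":-266,"dz":0,"wz":17.5},{"dx":336,"dy":-266,"dz":0,"wz":17.5},{"dx":336,"dy":-266,"dz":0,"wz":17.5},{"dx":336,"dy":-266,"dz":0,"wz":17.5},{"dx":336,"dy":-266,"dz":0,"wz":17.5},{"dx":336,"dy":-266,"dz":0,"wz":17.5},{"dx":336,"dy":-266,"dz":0,"wz":17.5}]' -1 20; python3 - <<'E'
from h import *
go([.483,.214,.16])
E
```

```text
tool-shift mm [ 528.3 -655.8   66.9] clock 0.15 pos [ 0.2557262  -0.59698571  0.22588594] rpy [-3.14004469e+00 -3.70212504e-05  4.04832128e-01] f [-0.13276482 -0.15274891 -0.05708281]invalid input at $[0]: expected keys dx, dy, dz, wx, wy, wz
```

```bash
python3 -m creep '[{"dx":336,"dy":-266,"dz":0,"wx":0,"wy":0,"wz":8.75},{"dx":336,"dy":-266,"dz":0,"wx":0,"wy":0,"wz":17.5},{"dx":336,"dy":-266,"dz":0,"wx":0,"wy":0,"wz":17.5},{"dx":336,"dy":-266,"dz":0,"wx":0,"wy":0,"wz":17.5},{"dx":336,"dy":-266,"dz":0,"wx":0,"wy":0,"wz":17.5},{"dx":336,"dy":-266,"dz":0,"wx":0,"wy":0,"wz":17.5},{"dx":336,"dy":-266,"dz":0,"wx":0,"wy":0,"wz":17.5},{"dx":336,"dy":-266,"dz":0,"wx":0,"wy":0,"wz":17.5}]' -1 20; python3 - <<'E'
from h import *
go([.481,.214,.16])
E
```

```text
clock: 1.15
ee_pos: [0.4624, -0.2153, 0.2271]
orientation: [-3.14, -0.002, 0.108]
ft_force: [-0.2, -0.7, -0.5]
gripper_width: 0.18
tool-shift mm [  64.9 -424.6   67.8] clock 1.15 pos [ 0.46239916 -0.21527121  0.22705727] rpy [-3.14017962e+00 -1.57551390e-03  1.08468340e-01] f [-0.17691044 -0.69022123 -0.4952588 ]
```

```bash
python3 -m creep '[{"dx":62,"dy":-423,"dz":0,"wx":0,"wy":0,"wz":0},{"dx":62,"dy":-423,"dz":0,"wx":0,"wy":0,"wz":0},{"dx":62,"dy":-423,"dz":0,"wx":0,"wy":0,"wz":0},{"dx":62,"dy":-423,"dz":0,"wx":0,"wy":0,"wz":0},{"dx":62,"dy":-423,"dz":0,"wx":0,"wy":0,"wz":0},{"dx":62,"dy":-423,"dz":0,"wx":0,"wy":0,"wz":0},{"dx":62,"dy":-423,"dz":40,"wx":0,"wy":0,"wz":0},{"dx":62,"dy":-423,"dz":67,"wx":0,"wy":0,"wz":0}]'; python3 - <<'E'
from h import *
go([.4813,.2137,.09])
d=snapshot('wrist');cv2.imwrite('pics/w1.png',d['pixels'][:,:,::-1])
go([.4813,.2137,.09])
E
```

```text
clock: 2.15
ee_pos: [0.4792, 0.2106, 0.1589]
orientation: [-3.139, -0.0, 0.105]
ft_force: [-0.1, -1.2, 0.1]
gripper_width: 0.01
tool-shift mm [ 2.3 -2.7 68.9] clock 2.15 pos [0.47923957 0.21056266 0.15889909] rpy [-3.13907603e+00 -4.92918317e-04  1.05097953e-01] f [-0.13352704 -1.19907421  0.12340106]
tool-shift mm [ 5.2 -6.1 65.1] clock 2.2 pos [0.47713603 0.20716612 0.15509766] rpy [3.1414775  0.00583795 0.1026953 ] f [-1.51686624 -0.72045758 -3.13784699]
```

View pics/w1.png

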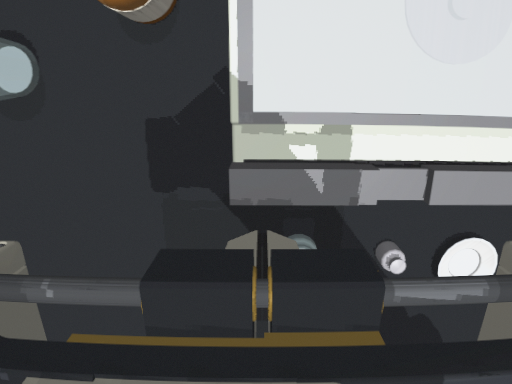

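The wrist view shows the lip from (230,185) to the right edge, parallel to the image, so the yaw is good. The shut, tapered fingertips are at (262,240). Next I'll descend towards the left end of the lip and settle.

```bash
python3 -m creep '[{"dx":2,"dy":0,"dz":30,"wx":0,"wy":0,"wz":0},{"dx":2,"dy":0,"dz":60,"wx":0,"wy":0,"wz":0},{"dx":2,"dy":0,"dz":80,"wx":0,"wy":0,"wz":0},{"dx":2,"dy":0,"dz":80,"wx":0,"wy":0,"wz":0},{"dx":2,"dy":0,"dz":80,"wx":0,"wy":0,"wz":0},{"dx":2,"dy":0,"dz":80,"wx":0,"wy":0,"wz":0}]'; python3 - <<'E'
from h import *
go([.4828,.2139,.06])
E
```

```text
clock: 2.95
ee_pos: [0.4828, 0.2069, 0.0809]
orientation: [-3.141, -0.002, 0.099]
ft_force: [0.4, -1.0, 0.8]
gripper_width: 0.008
tool-shift mm [ 0.7 -6.9 20.9] clock 2.95 pos [0.48277184 0.20692381 0.08093906] rpy [-3.14126738e+00 -2.19220316e-03  9.92187426e-02] f [ 0.37434129 -1.01888087  0.81222613]
```

```bash
python3 -m creep '[{"dx":0,"dy":-7,"dz":8,"wx":0,"wy":0,"wz":0},{"dx":0,"dy":-7,"dz":14,"wx":0,"wy":0,"wz":0},{"dx":0,"dy":-7,"dz":17,"wx":0,"wy":0,"wz":0},{"dx":0,"dy":-7,"dz":18,"wx":0,"wy":0,"wz":0},{"dx":0,"dy":-7,"dz":18,"wx":0,"wy":0,"wz":0}]'; python3 -m creep '[{"dx":0,"dy":0,"dz":1,"wx":0,"wy":0,"wz":0},{"dx":0,"dy":0,"dz":1,"wx":0,"wy":0,"wz":0}]';python3 -m creep '[{"dx":0,"dy":0,"dz":1,"wx":0,"wy":0,"wz":0},{"dx":0,"dy":0,"dz":1,"wx":0,"wy":0,"wz":0}]'
```

```text
clock: 3.58
ee_pos: [0.4811, 0.2136, 0.0617]
orientation: [3.142, 0.0, 0.099]
ft_force: [0.0, 0.9, 0.7]
gripper_width: 0.0
clock: 3.82
ee_pos: [0.4812, 0.2135, 0.0608]
orientation: [3.142, -0.0, 0.099]
ft_force: [0.3, 0.5, 0.7]
gripper_width: 0.005
clock: 4.08
ee_pos: [0.4813, 0.2136, 0.0604]
orientation: [3.141, -0.001, 0.099]
ft_force: [-1.3, -0.3, 5.7]
gripper_width: 0.008
```

```bash
python3 -m creep '[{"dx":0,"dy":3,"dz":0,"wx":0,"wy":0,"wz":0},{"dx":0,"dy":6,"dz":0,"wx":0,"wy":0,"wz":0},{"dx":0,"dy":9,"dz":0,"wx":0,"wy":0,"wz":0},{"dx":0,"dy":12,"dz":0,"wx":0,"wy":0,"wz":0},{"dx":0,"dy":15,"dz":0,"wx":0,"wy":0,"wz":0},{"dx":0,"dy":18,"dz":0,"wx":0,"wy":0,"wz":0}]'
```

```text
clock: 4.82
ee_pos: [0.4837, 0.1968, 0.0603]
orientation: [-3.14, -0.002, 0.1]
ft_force: [-0.6, 3.8, 5.1]
gripper_width: 0.008
```

```bash
python3 -m creep '[{"dx":0,"dy":4,"dz":0,"wx":0,"wy":0,"wz":0},{"dx":0,"dy":8,"dz":0,"wx":0,"wy":0,"wz":0},{"dx":0,"dy":12,"dz":0,"wx":0,"wy":0,"wz":0},{"dx":0,"dy":16,"dz":0,"wx":0,"wy":0,"wz":0},{"dx":0,"dy":20,"dz":0,"wx":0,"wy":0,"wz":0},{"dx":0,"dy":24,"dz":0,"wx":0,"wy":0,"wz":0},{"dx":0,"dy":28,"dz":0,"wx":0,"wy":0,"wz":0},{"dx":0,"dy":32,"dz":0,"wx":0,"wy":0,"wz":0}]'
python3 -m creep '[{"dx":0,"dy":3,"dz":0,"wx":0,"wy":0,"wz":0},{"dx":0,"dy":6,"dz":0,"wx":0,"wy":0,"wz":0},{"dx":0,"dy":9,"dz":0,"wx":0,"wy":0,"wz":0},{"dx":0,"dy":12,"dz":0,"wx":0,"wy":0,"wz":0},{"dx":0,"dy":15,"dz":0,"wx":0,"wy":0,"wz":0},{"dx":0,"dy":18,"dz":0,"wx":0,"wy":0,"wz":0},{"dx":0,"dy":21,"dz":0,"wx":0,"wy":0,"wz":0}]'
```

```text
clock: 5.82
ee_pos: [0.4868, 0.1649, 0.0603]
orientation: [-3.14, -0.002, 0.1]
ft_force: [-0.2, 3.4, 6.5]
gripper_width: 0.003
clock: 6.7
ee_pos: [0.4889, 0.1441, 0.0603]
orientation: [-3.14, -0.002, 0.1]
ft_force: [0.4, 3.7, 5.7]
gripper_width: 0.003
```

```bash
python3 -m creep '[{"dx":0,"dy":3,"dz":0,"wx":0,"wy":0,"wz":0},{"dx":0,"dy":6,"dz":0,"wx":0,"wy":0,"wz":0},{"dx":0,"dy":9,"dz":0,"wx":0,"wy":0,"wz":0},{"dx":0,"dy":12,"dz":0,"wx":0,"wy":0,"wz":0},{"dx":0,"dy":15,"dz":0,"wx":0,"wy":0,"wz":0},{"dx":0,"dy":18,"dz":0,"wx":0,"wy":0,"wz":0}]'
python3 -m creep '[{"dx":0,"dy":2,"dz":0,"wx":0,"wy":0,"wz":0},{"dx":0,"dy":4,"dz":0,"wx":0,"wy":0,"wz":0},{"dx":0,"dy":6,"dz":0,"wx":0,"wy":0,"wz":0}]'
python3 -m creep '[{"dx":0,"dy":2,"dz":0,"wx":0,"wy":0,"wz":0},{"dx":0,"dy":4,"dz":0,"wx":0,"wy":0,"wz":0}]'
```

```text
clock: 7.45
ee_pos: [0.4907, 0.1263, 0.0603]
orientation: [-3.14, -0.002, 0.1]
ft_force: [-0.1, 4.6, 6.0]
gripper_width: 0.004
clock: 7.82
ee_pos: [0.4913, 0.1204, 0.0603]
orientation: [-3.14, -0.002, 0.1]
ft_force: [-0.3, 4.8, 5.4]
gripper_width: -0.001
clock: 8.07
ee_pos: [0.4917, 0.1164, 0.0603]
orientation: [-3.14, -0.002, 0.1]
ft_force: [-0.5, 4.4, 4.4]
gripper_width: 0.005
```

Now at about y = +57 mm along the lip. I'll continue in small steps.

```bash
python3 -m creep '[{"dx":0,"dy":2,"dz":0,"wx":0,"wy":0,"wz":0},{"dx":0,"dy":4,"dz":0,"wx":0,"wy":0,"wz":0}]'
python3 -m creep '[{"dx":0,"dy":2,"dz":0,"wx":0,"wy":0,"wz":0},{"dx":0,"dy":4,"dz":0,"wx":0,"wy":0,"wz":0}]'
```

```text
clock: 8.32
ee_pos: [0.4919, 0.1119, 0.0601]
orientation: [-3.141, -0.001, 0.1]
ft_force: [0.9, 0.9, 2.6]
gripper_width: 0.005
clock: 8.57
ee_pos: [0.491, 0.1057, 0.0592]
orientation: [3.14, 0.002, 0.098]
ft_force: [0.1, 0.1, -0.8]
gripper_width: 0.007
```

```bash
python3 -m creep '[{"dx":0,"dy":2,"dz":0,"wx":0,"wy":0,"wz":0},{"dx":0,"dy":4,"dz":0,"wx":0,"wy":0,"wz":0}]'
```

```text
clock: 8.82
ee_pos: [0.492, 0.1027, 0.0596]
orientation: [3.141, 0.0, 0.099]
ft_force: [-0.5, 0.5, -0.0]
gripper_width: 0.004
```

The vertical force fell from about 5 N to 0 and the tip dropped at about y = +48 mm. That agrees with a groove edge at about +60 mm seen in the picture. I'll move to its middle, about +37 mm, and lower gently.

```bash
python3 -m creep '[{"dx":0,"dy":2,"dz":0,"wx":0,"wy":0,"wz":0},{"dx":0,"dy":4,"dz":0,"wx":0,"wy":0,"wz":0},{"dx":0,"dy":6,"dz":0,"wx":0,"wy":0,"wz":0},{"dx":0,"dy":6,"dz":0,"wx":0,"wy":0,"wz":0}]'
python3 -m creep '[{"dx":0,"dy":0,"dz":2,"wx":0,"wy":0,"wz":0},{"dx":0,"dy":0,"dz":4,"wx":0,"wy":0,"wz":0},{"dx":0,"dy":0,"dz":5,"wx":0,"wy":0,"wz":0},{"dx":0,"dy":0,"dz":5,"wx":0,"wy":0,"wz":0}]'
```

```text
clock: 9.32
ee_pos: [0.4928, 0.097, 0.0597]
orientation: [3.141, 0.0, 0.099]
ft_force: [-0.2, -0.1, -0.1]
gripper_width: 0.003
clock: 9.82
ee_pos: [0.4926, 0.0972, 0.0546]
orientation: [-3.142, 0.0, 0.1]
ft_force: [-0.3, -0.2, 0.5]
gripper_width: 0.008
```

The fingers are in the groove at z = 54.6 mm with no contact force. Now I'll press the key.

```bash
python3 -m creep '[{"dx":0,"dy":0,"dz":2,"wx":0,"wy":0,"wz":0},{"dx":0,"dy":0,"dz":4,"wx":0,"wy":0,"wz":0},{"dx":0,"dy":0,"dz":6,"wx":0,"wy":0,"wz":0},{"dx":0,"dy":0,"dz":7,"wx":0,"wy":0,"wz":0},{"dx":0,"dy":0,"dz":7,"wx":0,"wy":0,"wz":0}]'
python3 -m creep '[{"dx":0,"dy":0,"dz":2,"wx":0,"wy":0,"wz":0},{"dx":0,"dy":0,"dz":4,"wx":0,"wy":0,"wz":0},{"dx":0,"dy":0,"dz":4,"wx":0,"wy":0,"wz":0}]'
```

```text
clock: 10.45
ee_pos: [0.4928, 0.0972, 0.0477]
orientation: [3.142, -0.0, 0.099]
ft_force: [-0.3, -0.8, 2.8]
gripper_width: 0.005
clock: 10.82
ee_pos: [0.4928, 0.0972, 0.0435]
orientation: [-3.141, -0.0, 0.099]
ft_force: [0.0, -0.9, 2.0]
gripper_width: 0.006
```

```bash
python3 -m creep '[{"dx":0,"dy":0,"dz":1,"wx":0,"wy":0,"wz":0},{"dx":0,"dy":0,"dz":1,"wx":0,"wy":0,"wz":0}]'
python3 -m creep '[{"dx":0,"dy":0,"dz":1,"wx":0,"wy":0,"wz":0},{"dx":0,"dy":0,"dz":1,"wx":0,"wy":0,"wz":0}]'
```

```text
clock: 11.08
ee_pos: [0.4927, 0.0972, 0.0427]
orientation: [-3.142, -0.0, 0.099]
ft_force: [-0.8, -0.6, 2.0]
gripper_width: 0.004
clock: 11.32
ee_pos: [0.4928, 0.0972, 0.0422]
orientation: [3.141, -0.0, 0.099]
ft_force: [-3.4, -1.3, 9.3]
gripper_width: 0.008
```

The key is at its stop: 9 N at z = 42.2 mm, about 8 mm below first contact. I'll press once more slightly, then lift straight out and back away.

```bash
python3 -m creep '[{"dx":0,"dy":0,"dz":0.6,"wx":0,"wy":0,"wz":0},{"dx":0,"dy":0,"dz":0.6,"wx":0,"wy":0,"wz":0},{"dx":0,"dy":0,"dz":0.6,"wx":0,"wy":0,"wz":0}]'
python3 -m creep '[{"dx":0,"dy":0,"dz":-5,"wx":0,"wy":0,"wz":0},{"dx":0,"dy":0,"dz":-15,"wx":0,"wy":0,"wz":0},{"dx":0,"dy":0,"dz":-30,"wx":0,"wy":0,"wz":0},{"dx":0,"dy":0,"dz":-60,"wx":0,"wy":0,"wz":0},{"dx":0,"dy":0,"dz":-100,"wx":0,"wy":0,"wz":0},{"dx":0,"dy":0,"dz":-150,"wx":0,"wy":0,"wz":0},{"dx":0,"dy":0,"dz":-200,"wx":0,"wy":0,"wz":0},{"dx":0,"dy":0,"dz":-200,"wx":0,"wy":0,"wz":0}]'
python3 -m creep '[{"dx":0,"dy":60,"dz":0,"wx":0,"wy":0,"wz":0},{"dx":0,"dy":120,"dz":0,"wx":0,"wy":0,"wz":0},{"dx":0,"dy":180,"dz":0,"wx":0,"wy":0,"wz":0},{"dx":0,"dy":240,"dz":0,"wx":0,"wy":0,"wz":0},{"dx":0,"dy":300,"dz":0,"wx":0,"wy":0,"wz":0},{"dx":0,"dy":300,"dz":0,"wx":0,"wy":0,"wz":0},{"dx":0,"dy":300,"dz":0,"wx":0,"wy":0,"wz":0}]'
python3 - <<'E'
from h import *
i=[]
for n in('top','scene'):
    d=snapshot(n);cv2.imwrite(f'pics/{n}9.png',d['pixels'][:,:,::-1])
a=cv2.imread('pics/scene0.png')[150:290,170:350];b=cv2.imread('pics/scene9.png')[150:290,170:350]
c=cv2.imread('pics/top9.png')[125:260,150:330];e=cv2.imread('pics/top0.png')[125:260,150:330]
f=lambda q:cv2.resize(q,(390,290),interpolation=cv2.INTER_CUBIC)
cv2.imwrite('pics/cmp.png',np.vstack([np.hstack([f(a),f(b)]),np.hstack([f(e),f(c)])]))
E
```

```text
clock: 11.7
ee_pos: [0.4929, 0.0973, 0.0421]
orientation: [3.141, -0.0, 0.1]
ft_force: [-4.2, -1.5, 14.5]
gripper_width: 0.005
clock: 12.7
ee_pos: [0.4955, 0.0983, 0.2459]
orientation: [3.141, -0.009, 0.1]
ft_force: [-0.0, -0.0, -0.4]
gripper_width: 0.004
clock: 13.58
ee_pos: [0.522, -0.2007, 0.2405]
orientation: [-3.14, 0.001, 0.099]
ft_force: [-0.3, 1.7, -0.2]
gripper_width: 0.007
```

View pics/cmp.png

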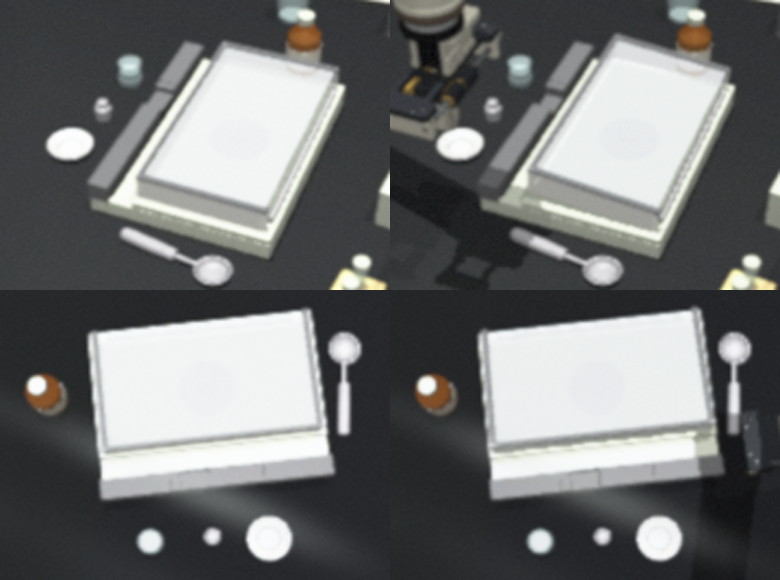

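The before/after picture shows the cover raised at the front, with its lower gap visible at about (535,190) in the scene view. The groove floor is visibly deeper, at about (585,480) in the top view. The jar, weight, dish, spoon and bottle have not moved, and the arm is clear.

```bash
python3 -c "
from cell import *
print(close_job()); print(sense()['ft_force'])"
```

```text
the job is handed in; nothing more can be done
None
the job is handed in; nothing more can be done
```

The release key is fully down, the cover is ajar, and I handed the job in at about 13.7 s with the robot clear.

- **Slide:** I set the shut fingertips on the left end of the lip and slid right at about 5–6 N. At about 48 mm left of the lip's middle, the force dropped to 0 and the tip sank.
- **Press:** I centred the fingers in the groove at about +37 mm and pushed straight down. The key met its stop at z = 42 mm, about 8 mm below its raised height, with 14.5 N on the last push. I then lifted straight up and moved about 300 mm to the right.
- **Last checks:** The pictures after I let go show the cover still raised at the front. The jar, weight, dish, spoon and bottle look unmoved. The beaker and mouse were not fully in the compared crop, but nothing passed low near them. The gripper was at z = 0.24 m, where the force read only noise (under 2 N).
- **Not measured:** I judged the cover's opening by eye and did not measure the angle. None of the checks failed or disagreed.

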